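# Lay out the reactor's port adapters by height

### The arm

A 6-joint arm with a two-finger parallel gripper is mounted at the origin on the work surface. World frame = base frame: x ahead of the robot, y to its left, z up, the work surface at z = 0. Lengths are in m, angles in rad, forces in N, time in s.
With the tool pointing down it reaches from about 0.35 to 0.975 m from the base axis. Payload 4.9 kg.
Tool frame: the origin (TCP) lies on the centre line of the jaws, within the pads' length; the fingertips stand 8 mm ahead of it and the grasp point (between the pads) lies 11 mm behind it; z points along the fingers, y is the direction in which the jaws open and shut (so a half turn about z gives the same grasp; the last joint's range is limited). The gripper opens to 85 mm and grips with 20 to 120 N. Pads are 22 mm wide; open, the fingers measure 114 mm over their backs; the gripper's body (76 mm by 85 mm) begins 54 mm behind the grasp point. The pads swing forward as they close: fully open they stand 13 mm farther back than shut.
Start: joints at [-1.349, 0.053, 1.613, -0, 1.476, -0.119], TCP at [0.209, -0.589, 0.239] pointing down, gripper open.
Joint ranges: [-3.01, 3.01], [-1.01, 2.22], [0.06, 2.58], [-1.02, 4.17], [0.09, 2.62], [-3.14, 3.14]. Speed limits (rad/s): [2.57, 2.57, 3.14, 3.14, 3.14, 3.14].

### API

Orientations are given as a unit quaternion [w, x, y, z].
In Python, from plant import manip gives the robot as it stands.
- The arm moves only by the tool step_arm, never from a script. Its argument "deltas" is a list of rows, each a list of 7 numbers: the shift along the tool's x, y, z in m, then the turn, a rotation vector about the tool's x, y, z in rad, then the gripper command: -1 is fully open, 1 is shut, values between are in proportion. In form: [[dx, dy, dz, ax, ay, az, hand], ...]. A call has 1 to 20 rows; each row is the pose to reach, as a shift and turn from the pose commanded when the call began, along the tool's axes at that moment; what a row does not reach only later rows make up. A row lasts 1/10 s, in which the tool goes at most 50 mm and 8.59 degrees, less where a joint would pass 70% of its speed; a pose out of reach is approached as far as the arm can. A call with a gripper value outside its range is refused whole. The fingers move at their own pace and stop on an object; the grip force is fixed at half the most. Time passes only in rows, so rows that repeat a pose let the fingers close. It gives the time, the measured TCP pose, the force and the opening at its end, in the units of the state.
- manip.state(): the state, without advancing time (a new reading comes with each control period).
- manip.grab_frame(name): name is "scene" or "top" or "wrist"; returns the picture (420x560x3 uint8, red, green, blue); there is no depth.
- manip.get_calibration(name): a dict with "fov_y" (degrees; the focal length in pixels is half the picture's height over the tangent of half this angle, whatever the lens; pixels are square), "cx", "cy" (the principal point, pixels), "R" (3x3) and "t" (3): a world point X has camera coordinates R X + t. Camera axes: x right, y down, z forward; pixel columns grow to the right and rows downward; lengths in m; the calibration is good to about 2 mm. A picture is of the moment at which its call begins: read the wrist's pose just before it. get_calibration takes no time and is no camera call; for the wrist camera it gives the pose at the moment of the call.
- manip.job_done(): hands the job in, once; it reports no verdict.
The state is a dict: "time": time; "joint_pos": joint angles; "joint_vel": joint speeds; "joint_efforts": joint torques, N m; "tool_pos": TCP position; "tool_rot": TCP orientation; "contact_force": force on the tool from outside, world axes, zero at the start; "ft_torque": the same for the moment, N m; "gripper_width": opening from 0.0 (shut) to 1.0 (fully open).
Only numpy, scipy, OpenCV 4.12 (cv2) and the standard library are available. Lean on these libraries where they do the work, as an engineer would, in place of code of your own. Each camera call takes 0.05 s, during which the arm holds its last target.

### The job

Set out the four stainless port adapters for reassembling the reactor: stand one upright on the middle of each round rubber pad, in order of height, the shortest on the pad next to the perforated steel head plate and the tallest at the far end of the row. Do not knock any adapter over, and leave the glass beaker where it stands.

Things in the scene. Friction and masses are not known exactly. Their poses are not given: they have to be found in the camera images.
- adapter_a: loose plain stainless-steel port adapter, the shortest of four: an upright round post 50 mm tall and 24 mm in diameter on a flange foot 38 mm in diameter and 8 mm thick, with a dark bore mark in its flat top; solid, about 120 g (30 % less to 40 % more from start to start). It starts standing on the bench at z = 0. Origin at the centre of its underside, z up along the post; round, so its yaw does not matter
- adapter_b: loose plain stainless-steel port adapter, the second shortest of four: an upright round post 70 mm tall and 28 mm in diameter on a flange foot 42 mm in diameter and 8 mm thick, with a dark bore mark in its flat top; solid, about 180 g (30 % less to 40 % more from start to start). It starts standing on the bench at z = 0. Origin at the centre of its underside, z up along the post; round, so its yaw does not matter
- adapter_c: loose plain stainless-steel port adapter, the second tallest of four: an upright round post 90 mm tall and 32 mm in diameter on a flange foot 46 mm in diameter and 8 mm thick, with a dark bore mark in its flat top; solid, about 270 g (30 % less to 40 % more from start to start). It starts standing on the bench at z = 0. Origin at the centre of its underside, z up along the post; round, so its yaw does not matter
- adapter_d: loose plain stainless-steel port adapter, the tallest of four: an upright round post 110 mm tall and 36 mm in diameter on a flange foot 50 mm in diameter and 8 mm thick, with a dark bore mark in its flat top; solid, about 380 g (30 % less to 40 % more from start to start). It starts standing on the bench at z = 0. Origin at the centre of its underside, z up along the post; round, so its yaw does not matter
- pad_1: one of four identical round dark rubber pads, 60 mm in diameter, fixed in one straight row, 85 mm apart centre to centre, on a white strip (335 x 90 mm). Which of the four stands at which place in the row changes from start to start. Origin at the centre of its underside, 4 mm above the bench; its top, where an adapter stands, is 7 mm above the bench; x lies across the row, y along it
- pad_2: one of four identical round dark rubber pads, 60 mm in diameter, fixed in one straight row, 85 mm apart centre to centre, on a white strip (335 x 90 mm). Which of the four stands at which place in the row changes from start to start. Origin at the centre of its underside, 4 mm above the bench; its top, where an adapter stands, is 7 mm above the bench; x lies across the row, y along it
- pad_3: one of four identical round dark rubber pads, 60 mm in diameter, fixed in one straight row, 85 mm apart centre to centre, on a white strip (335 x 90 mm). Which of the four stands at which place in the row changes from start to start. Origin at the centre of its underside, 4 mm above the bench; its top, where an adapter stands, is 7 mm above the bench; x lies across the row, y along it
- pad_4: one of four identical round dark rubber pads, 60 mm in diameter, fixed in one straight row, 85 mm apart centre to centre, on a white strip (335 x 90 mm). Which of the four stands at which place in the row changes from start to start. Origin at the centre of its underside, 4 mm above the bench; its top, where an adapter stands, is 7 mm above the bench; x lies across the row, y along it
- head_plate: fixed bright steel disc lying on the bench, 100 mm in diameter and 12 mm thick, with one large and six small dark port holes in its top: the reactor's head plate. It lies in line with the row of pads, beyond one end or the other (changes), its centre 97.5 mm from the centre of the nearest pad; beyond the other end lies a square blue plastic tray, 90 mm wide and 30 mm high. Origin at the centre of its underside
- beaker: loose empty glass beaker, 66 mm in outer diameter at the rim and 85 mm tall, about 120 g, standing upright on the bench among the adapters; to be left alone. Origin at the centre of its underside
Things that resemble listed ones, but are neither listed nor needed, are in the scene too. What is shaped like the adapter_c but blue is not meant. Leave any green look-alike of the adapter_b alone.

How it is judged:
At the end, for the whole second after the job is handed in: Each pad carries one adapter, upright (within 0.1 rad), centred within 15 mm, its foot on the pad (underside less than 14 mm above the bench) and at rest; counted from the head plate the adapters are adapter_a (shortest), adapter_b, adapter_c, adapter_d (tallest) ((horizontal distance between adapter_a and pad_1 below 0.015 m or horizontal distance between adapter_a and pad_2 below 0.015 m or horizontal distance between adapter_a and pad_3 below 0.015 m or horizontal distance between adapter_a and pad_4 below 0.015 m) and horizontal distance between adapter_a and head_plate between 0.0675 and 0.1275 m and height (world z) of each of adapter_a, adapter_b, adapter_c, adapter_d below 0.014 m and angle between each of adapter_a, adapter_b, adapter_c, adapter_d's own z axis and vertical below 0.1 rad and linear speed of each of adapter_a, adapter_b, adapter_c, adapter_d below 0.02 m/s and (horizontal distance between adapter_b and pad_1 below 0.015 m or horizontal distance between adapter_b and pad_2 below 0.015 m or horizontal distance between adapter_b and pad_3 below 0.015 m or horizontal distance between adapter_b and pad_4 below 0.015 m) and horizontal distance between adapter_b and head_plate between 0.1525 and 0.2125 m and (horizontal distance between adapter_c and pad_1 below 0.015 m or horizontal distance between adapter_c and pad_2 below 0.015 m or horizontal distance between adapter_c and pad_3 below 0.015 m or horizontal distance between adapter_c and pad_4 below 0.015 m) and horizontal distance between adapter_c and head_plate between 0.2375 and 0.2975 m and (horizontal distance between adapter_d and pad_1 below 0.015 m or horizontal distance between adapter_d and pad_2 below 0.015 m or horizontal distance between adapter_d and pad_3 below 0.015 m or horizontal distance between adapter_d and pad_4 below 0.015 m) and horizontal distance between adapter_d and head_plate between 0.3225 and 0.3825 m); the robot touches nothing.
It fails at once if an adapter is knocked over (angle between any of adapter_a, adapter_b, adapter_c, adapter_d's own z axis and vertical above 1 rad).
It fails at once if the glass beaker is moved by more than 30 mm or tipped (distance of beaker from where it was at the start of the episode above 0.03 m or angle between beaker's own z axis and vertical above 0.4 rad).
It also fails if it takes over 102 s, if anything falls off the work surface, if the arm or the gripper's body presses on something with over 40 N, if the wrist force passes 120 N, or if a joint passes its speed limit or range.

## Working session

There is one attempt and no reset: what is moved stays moved. The work goes in short steps, Python scripts to look and compute and a tool call to move; the robot and the scene stay as the last step left them, time stands still between calls to the robot, and variables do not carry over. Pictures are saved under pics/ and viewed, and the job is handed in when it is done.

Besides the shell and the picture viewer there is one more tool, called after "Emit:" as name([rows], argument=value, ...), one row to a line, values as JSON. step_arm: Moves the arm, as the interface text tells. Its arguments: {"type":"object","properties":{"deltas":{"type":"array"}},"required":["deltas"]}

```bash
mkdir -p pics; cat > h.py <<'E'
import numpy as np, cv2
from plant import manip
def cal(n):
    c=manip.get_calibration(n); f=210/np.tan(np.radians(c["fov_y"])/2)
    return c,f,np.array(c["R"]),np.array(c["t"])
def ray(n,u,v,z,C=None):
    c,f,R,t=C or cal(n)
    d=R.T@np.array([(u-c["cx"])/f,(v-c["cy"])/f,1]); o=-R.T@t
    return o+d*(z-o[2])/d[2]
def proj(n,X,C=None):
    c,f,R,t=C or cal(n); p=R@np.array(X)+t
    return f*p[0]/p[2]+c["cx"],f*p[1]/p[2]+c["cy"]
def grab(n,fn):
    im=manip.grab_frame(n); cv2.imwrite("pics/"+fn+".png",cv2.cvtColor(im,cv2.COLOR_RGB2BGR)); return im
E
python3 - <<'E'
from h import *
for n in("scene","top"):
    grab(n,n+"0"); c=manip.get_calibration(n); print(n,c); print(-np.array(c["R"]).T@np.array(c["t"]))
s=manip.state();print(s)
E
```

```text
scene {'fov_y': 49.73477711317527, 'cx': 281.50902243791415, 'cy': 210.3980538435389, 'R': array([[ 8.86187371e-01,  4.63326796e-01,  4.72825993e-04],
       [ 3.71763913e-01, -7.10448769e-01, -5.97540073e-01],
       [-2.76520409e-01,  5.29708246e-01, -8.01838910e-01]]), 't': array([-0.42509777, -0.16756801,  1.04007528])}
[ 0.72661405 -0.47302576  0.73404523]
top {'fov_y': 52.850858904761886, 'cx': 285.0612063741185, 'cy': 213.7019824776417, 'R': array([[-0.09788383, -0.99517287,  0.00705048],
       [-0.96994049,  0.09381127, -0.2245326 ],
       [ 0.22278734, -0.02881665, -0.97444107]]), 't': array([0.01515273, 0.4879816 , 0.65318987])}
[ 0.32927389 -0.01187584  0.74595598]
{'time': 0.1, 'joint_pos': array([-1.34901535e+00,  5.33362753e-02,  1.61415359e+00,  1.01338925e-05,
        1.47599310e+00, -1.18989104e-01]), 'joint_vel': array([ 1.56981714e-03, -5.98199455e-05, -3.42601633e-03,  8.53423827e-04,
        2.24702088e-03, -6.86988735e-04]), 'joint_efforts': array([ 4.07483194e-04, -3.94899344e+01, -3.71364534e+01, -4.86587624e-05,
        3.89180146e-03, -3.53819723e-05]), 'tool_pos': array([ 0.20877176, -0.58852204,  0.23815962]), 'tool_rot': array([-9.44167561e-04,  9.85519194e-01,  1.69561275e-01, -4.35187436e-05]), 'contact_force': array([0.23606653, 0.17104945, 0.55057144]), 'ft_torque': array([0.00463633, 0.04037975, 0.02184852]), 'gripper_width': 1.0001082671006225}
```

View pics/scene0.png

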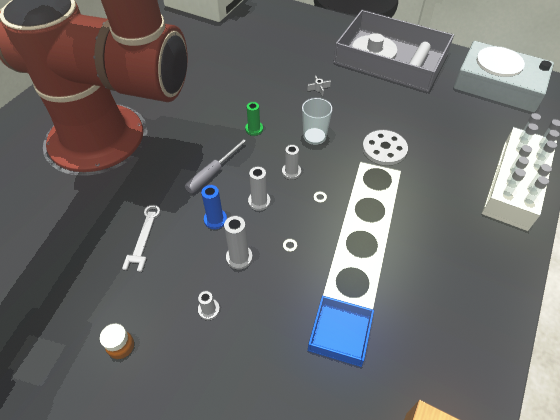

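View pics/top0.png

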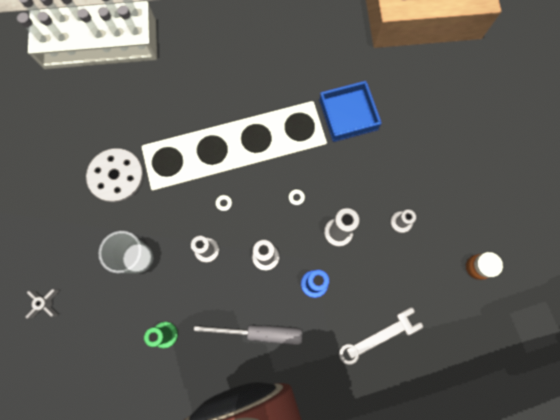

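Four steel adapters are visible. In the top view a is at (405,217), d at (345,222), c at (264,250) and b at (202,245). The head plate is at (115,175), so the pads run a (168,162), b (212,150), c (256,138), d (300,127). Next I measure these.

```bash
python3 - <<'E'
from h import *
im=cv2.imread("pics/top0.png"); sc=cv2.imread("pics/scene0.png")
def blobs(im,lo,hi,amin,amax):
    g=cv2.cvtColor(im,cv2.COLOR_BGR2GRAY); hsv=cv2.cvtColor(im,cv2.COLOR_BGR2HSV)
    m=((g>=lo)&(g<=hi)).astype(np.uint8)
    n,l,s,c=cv2.connectedComponentsWithStats(m)
    return [(c[i].round(1).tolist(),int(s[i][4]),s[i][2:4].tolist()) for i in range(1,n) if amin<s[i][4]<amax]
for n,i in(("top",im),("scene",sc)):
    print(n)
    for c,a,wh in blobs(i,0,45,15,1500):
        w7=ray(n,*c,0.007); print(c,a,wh,"z7:",w7.round(4)[:2], *[(z,ray(n,*c,z).round(4)[:2]) for z in(.012,.05,.07,.09,.11)])
a=cv2.resize(im[190:290,180:440],None,fx=3,fy=3,interpolation=cv2.INTER_CUBIC)
cv2.imwrite("pics/c1.png",a)
b=cv2.resize(sc[130:330,180:320],None,fx=3,fy=3,interpolation=cv2.INTER_CUBIC)
cv2.imwrite("pics/c2.png",b)
E
```

```text
top
[113.5, 173.9] 49 [8, 8] z7: [0.6028 0.2713] (0.012, array([0.6009, 0.2694])) (0.05, array([0.5869, 0.2548])) (0.07, array([0.5795, 0.2471])) (0.09, array([0.5721, 0.2395])) (0.11, array([0.5647, 0.2318]))
[347.2, 219.2] 50 [8, 8] z7: [ 0.4775 -0.1435] (0.012, array([ 0.4764, -0.1426])) (0.05, array([ 0.4688, -0.1359])) (0.07, array([ 0.4648, -0.1323])) (0.09, array([ 0.4608, -0.1287])) (0.11, array([ 0.4568, -0.1252]))
scene
[231.8, 4.9] 73 [14, 13] z7: [-0.0162  0.6241] (0.012, array([-0.0111,  0.6166])) (0.05, array([0.0278, 0.5592])) (0.07, array([0.0482, 0.529 ])) (0.09, array([0.0686, 0.4989])) (0.11, array([0.0891, 0.4687]))
[317.2, 3.2] 35 [9, 7] z7: [0.2084 0.7527] (0.012, array([0.212 , 0.7443])) (0.05, array([0.2391, 0.6802])) (0.07, array([0.2533, 0.6465])) (0.09, array([0.2676, 0.6128])) (0.11, array([0.2818, 0.5791]))
[174.2, 69.3] 853 [25, 47] z7: [0.0157 0.284 ] (0.012, array([0.0206, 0.2787])) (0.05, array([0.0578, 0.2392])) (0.07, array([0.0773, 0.2184])) (0.09, array([0.0969, 0.1975])) (0.11, array([0.1164, 0.1767]))
[257.1, 171.8] 26 [8, 5] z7: [0.382  0.0742] (0.012, array([0.3844, 0.0705])) (0.05, array([0.4024, 0.0419])) (0.07, array([0.4119, 0.0268])) (0.09, array([0.4214, 0.0118])) (0.11, array([ 0.4308, -0.0033]))
[209.6, 190.7] 41 [8, 6] z7: [ 0.3206 -0.0167] (0.012, array([ 0.3234, -0.0198])) (0.05, array([ 0.3446, -0.0436])) (0.07, array([ 0.3558, -0.0562])) (0.09, array([ 0.3669, -0.0688])) (0.11, array([ 0.3781, -0.0813]))
```

View pics/c1.png

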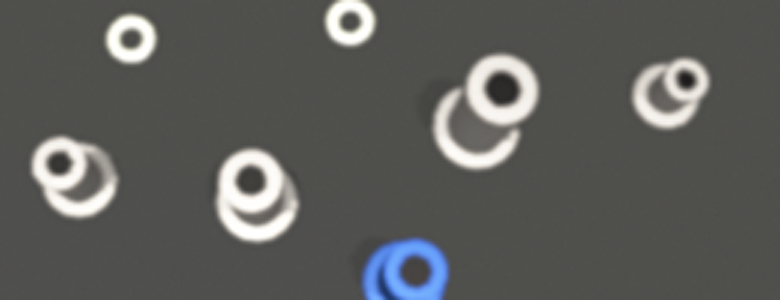

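View pics/c2.png

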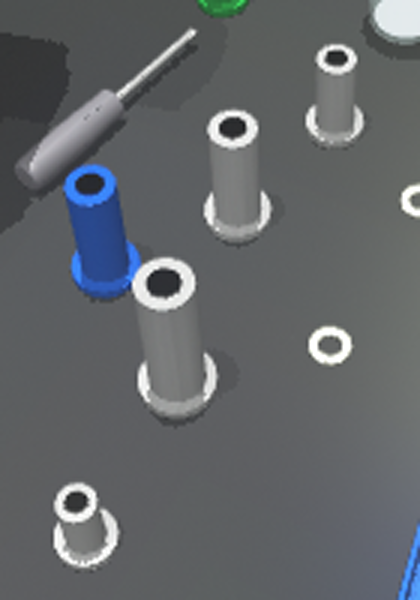

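```bash
python3 - <<'E'
from h import *
T={'a':(408.5,216.5,.05),'b':(199.5,244.2,.07),'c':(263.5,250.2,.09),'d':(347.2,219.4,.11)}
S={'a':(205.2,297.2,.05),'b':(291.8,149.2,.07),'c':(257.2,172.0,.09),'d':(234.5,224.5,.11)}
for k in T: print(k,ray("top",*T[k]).round(4),ray("scene",*S[k]).round(4))
for n in("top","scene"):
    g=cv2.cvtColor(cv2.imread(f"pics/{n}0.png"),cv2.COLOR_BGR2GRAY)
    m=(g>130).astype(np.uint8)
    cs,h=cv2.findContours(m,cv2.RETR_CCOMP,cv2.CHAIN_APPROX_NONE)
    P=[]
    for c,hh in zip(cs,h[0]):
        A=cv2.contourArea(c)
        if hh[3]>=0 and 300<A<1500:
            e=cv2.fitEllipse(c); p=ray(n,*e[0],.007); P.append(p); print(n,np.round(e[0],1),A,np.round(e[1],1),p.round(4))
        elif A>1500: 
            e=cv2.fitEllipse(c); print(" outer",np.round(e[0],1),np.round(e[1],1),ray(n,*e[0],.012).round(4))
E
```

```text
a [ 0.4635 -0.2398  0.05  ] [ 0.462  -0.2375  0.05  ]
b [0.4469 0.1104 0.07  ] [0.4443 0.1128 0.07  ]
c [0.4243 0.008  0.09  ] [0.4218 0.0114 0.09  ]
d [ 0.4565 -0.1251  0.11  ] [ 0.4552 -0.1235  0.11  ]
 outer [123.3 252.7] [41.1 52.3] [0.4548 0.2535 0.012 ]
top [116.8 251.8] 759.5 [30.2 37.7] [0.4584 0.2666 0.007 ]
 outer [113.6 174.4] [51.6 56.7] [0.5999 0.2692 0.012 ]
 outer [231.9 145. ] [ 50.8 242.2] [0.6363 0.0515 0.012 ]
top [167.  161.3] 739.0 [29.6 31.9] [0.6179 0.1732 0.007 ]
top [211.6 149.6] 725.5 [29.7 31.2] [0.6329 0.09   0.007 ]
top [255.8 137.9] 711.0 [29.5 30.8] [0.6484 0.0065 0.007 ]
top [299.2 126.5] 693.0 [29.1 30.4] [ 0.6636 -0.0768  0.007 ]
 outer [418.8   9.2] [ 19.6 170.5] [ 0.8912 -0.3427  0.012 ]
 outer [83.2 29.9] [ 70.1 161. ] [0.9059 0.3265 0.012 ]
 outer [340.5 332.3] [47.3 58. ] [ 0.6807 -0.1738  0.012 ]
 outer [542.  389.5] [ 32.2 292. ] [ 0.9909 -0.1146  0.012 ]
 outer [348.5 298.5] [ 53.  344.7] [ 0.6691 -0.1112  0.012 ]
scene [352.1 282.1] 817.0 [30.1 34.6] [ 0.662 -0.076  0.007]
scene [361.3 243.6] 690.5 [26.9 32.7] [0.6465 0.0078 0.007 ]
scene [369.5 209.4] 588.0 [24.3 31. ] [0.6311 0.0914 0.007 ]
scene [376.9 178.8] 504.0 [21.9 29.4] [0.6157 0.1743 0.007 ]
 outer [519.9 178.3] [ 56.4 117.3] [0.8821 0.3103 0.012 ]
 outer [478.8  38.2] [ 84.8 240. ] [0.6864 0.7855 0.012 ]
```

Emit:
step_arm([
  [0.3563,-0.2448,0.07,0,0,-1.23,-1],
  [0.3563,-0.2448,0.07,0,0,-1.23,-1],
  [0.3563,-0.2448,0.07,0,0,-1.23,-1],
  [0.3563,-0.2448,0.07,0,0,-1.23,-1],
  [0.3563,-0.2448,0.07,0,0,-1.23,-1],
  [0.3563,-0.2448,0.07,0,0,-1.23,-1],
  [0.3563,-0.2448,0.07,0,0,-1.23,-1],
  [0.3563,-0.2448,0.07,0,0,-1.23,-1],
  [0.3563,-0.2448,0.07,0,0,-1.23,-1],
  [0.3563,-0.2448,0.07,0,0,-1.23,-1],
  [0.3563,-0.2448,0.07,0,0,-1.23,-1],
  [0.3563,-0.2448,0.07,0,0,-1.23,-1],
  [0.3563,-0.2448,0.07,0,0,-1.23,-1],
])

```text
time: 1.4
tool_pos: [0.4624, -0.2403, 0.1695]
tool_rot: [0.0, 0.708, 0.706, -0.0]
contact_force: [-0.2, -0.5, 0.6]
gripper_width: 1.001
```

```bash
python3 - <<'E'
from h import *
C=cal("wrist");s=manip.state();print(s["time"],s["tool_pos"],s["tool_rot"]);grab("wrist","w1")
print("cam",-C[2].T@C[3],"proj a",proj("wrist",[.4628,-.2387,.05],C),proj("wrist",[.4628,-.2387,.0],C))
E
```

```text
1.4 [ 0.46244779 -0.24029925  0.16953593] [ 2.06816824e-04  7.07796677e-01  7.06416178e-01 -6.54813443e-05]
cam [ 0.46344755 -0.16420925  0.30364956] proj a (np.float64(277.0552565760847), np.float64(208.21575930242054)) (np.float64(277.14575781079685), np.float64(193.69207808825183))
```

View pics/w1.png

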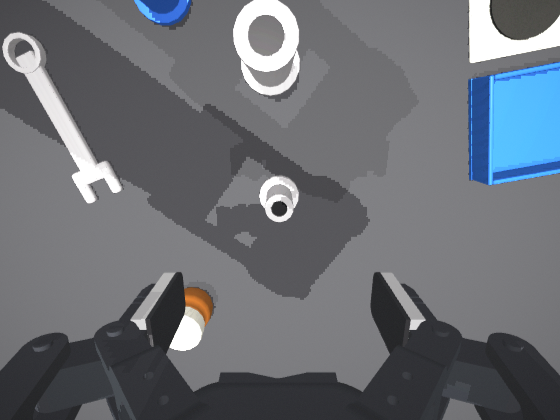

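```bash
python3 - <<'E'
from h import *
C=cal("wrist");s=manip.state();print(s["tool_pos"])
print("bottle",ray("top",488,265,.06),ray("wrist",183,335,.06,C), "d",ray("wrist",267,34,.11,C),"a",ray("wrist",279,208,.05,C),"beaker",ray("top",120,252,.085),ray("scene",317,107,.085), "blue",ray("top",319,280,.09))
E
```

```text
[ 0.46245279 -0.24029323  0.16956445]
bottle [ 0.36914926 -0.35224392  0.06      ] [ 0.37779372 -0.35458539  0.06      ] d [ 0.45784281 -0.12365943  0.11      ] a [ 0.46441539 -0.23853963  0.05      ] beaker [0.44397711 0.23222734 0.085     ] [0.44186173 0.23717214 0.085     ] blue [ 0.37006382 -0.07299623  0.09      ]
```

Emit:
step_arm([
  [0.0017,0.0015,0.04,0,0,0,-1],
  [0.0017,0.0015,0.08,0,0,0,-1],
  [0.0017,0.0015,0.12,0,0,0,-1],
  [0.0017,0.0015,0.145,0,0,0,-1],
  [0.0017,0.0015,0.145,0,0,0,-1],
  [0.0017,0.0015,0.145,0,0,0,-1],
  [0.0017,0.0015,0.145,0,0,0,1],
  [0.0017,0.0015,0.145,0,0,0,1],
  [0.0017,0.0015,0.145,0,0,0,1],
  [0.0017,0.0015,0.145,0,0,0,1],
  [0.0017,0.0015,0.145,0,0,0,1],
  [0.0017,0.0015,0.145,0,0,0,1],
  [0.0017,0.0015,0.145,0,0,0,1],
  [0.0017,0.0015,0.145,0,0,0,1],
  [0.0017,0.0015,0.145,0,0,0,1],
  [0.0017,0.0015,0.145,0,0,0,1],
  [0.0017,0.0015,0.145,0,0,0,1],
  [0.0017,0.0015,0.145,0,0,0,1],
])

```text
time: 3.25
tool_pos: [0.465, -0.2379, 0.0253]
tool_rot: [0.001, 0.707, 0.707, 0.0]
contact_force: [-0.3, 0.3, 6.7]
gripper_width: 0.257
```

Emit:
step_arm([
  [0,0,-0.03,0,0,0,1],
  [0,0,-0.07,0,0,0,1],
  [0,0,-0.11,0,0,0,1],
  [0,0,-0.15,0,0,0,1],
  [0.02,0.007,-0.15,0,0,0,1],
  [0.05,0.018,-0.15,0,0,0,1],
  [0.09,0.033,-0.15,0,0,0,1],
  [0.13,0.048,-0.15,0,0,0,1],
  [0.17,0.063,-0.15,0,0,0,1],
  [0.21,0.077,-0.15,0,0,0,1],
  [0.25,0.092,-0.15,0,0,0,1],
  [0.29,0.107,-0.15,0,0,0,1],
  [0.33,0.122,-0.15,0,0,0,1],
  [0.37,0.137,-0.15,0,0,0,1],
  [0.395,0.146,-0.15,0,0,0,1],
  [0.412,0.152,-0.15,0,0,0,1],
  [0.412,0.152,-0.15,0,0,0,1],
  [0.412,0.152,-0.15,0,0,0,1],
  [0.412,0.152,-0.15,0,0,0,1],
])

```text
time: 5.15
tool_pos: [0.6161, 0.1733, 0.174]
tool_rot: [-0.0, 0.708, 0.707, -0.0]
contact_force: [-0.4, 0.1, -0.7]
gripper_width: 0.256
```

```bash
python3 - <<'E'
from h import *
C=cal("wrist");s=manip.state();print(s["time"],s["tool_pos"],s["tool_rot"],s["contact_force"],s["gripper_width"]);grab("wrist","w2")
E
```

```text
5.15 [0.61607686 0.1732573  0.17400787] [-6.02133720e-05  7.07571171e-01  7.06641952e-01 -4.31072917e-04] [-0.38990046  0.105986   -0.70854692] 0.2561178153784666
```

View pics/w2.png

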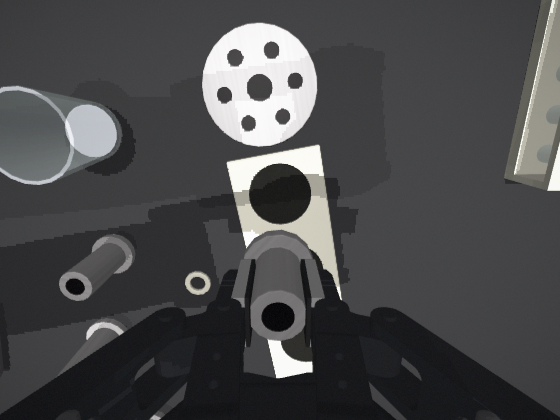

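Emit:
step_arm([
  [0.0005,0.0007,0.04,0,0,0,1],
  [0.0005,0.0007,0.08,0,0,0,1],
  [0.0005,0.0007,0.115,0,0,0,1],
  [0.0005,0.0007,0.13,0,0,0,1],
  [0.0005,0.0007,0.136,0,0,0,1],
  [0.0005,0.0007,0.139,0,0,0,1],
  [0.0005,0.0007,0.141,0,0,0,1],
  [0.0005,0.0007,0.141,0,0,0,1],
  [0.0005,0.0007,0.141,0,0,0,1],
])

```text
time: 6.1
tool_pos: [0.6181, 0.1752, 0.0349]
tool_rot: [0.001, 0.707, 0.707, 0.001]
contact_force: [-1.0, 0.3, -2.5]
gripper_width: 0.255
```

Emit:
step_arm([
  [0,0,0.001,0,0,0,1],
  [0,0,0.002,0,0,0,1],
  [0,0,0.002,0,0,0,1],
  [0,0,0.002,0,0,0,1],
])

```text
time: 6.5
tool_pos: [0.6176, 0.1752, 0.0324]
tool_rot: [0.0, 0.707, 0.707, 0.0]
contact_force: [-1.3, -0.1, 5.0]
gripper_width: 0.26
```

Contact with the pad (z = 0.0324, 5 N). I release, rise, and move over b at (0.4456, 0.1116).

Emit:
step_arm([
  [0,0,0,0,0,0,-0.5],
  [0,0,0,0,0,0,-1],
  [0,0,0,0,0,0,-1],
  [0,0,0,0,0,0,-1],
  [0,0,0,0,0,0,-1],
  [0,0,0,0,0,0,-1],
  [0,0,-0.03,0,0,0,-1],
  [0,0,-0.07,0,0,0,-1],
  [0,0,-0.11,0,0,0,-1],
  [0,0,-0.14,0,0,0,-1],
  [-0.02,-0.05,-0.14,0,0,0,-1],
  [-0.03,-0.09,-0.14,0,0,0,-1],
  [-0.05,-0.13,-0.14,0,0,0,-1],
  [-0.0636,-0.172,-0.14,0,0,0,-1],
  [-0.0636,-0.172,-0.14,0,0,0,-1],
  [-0.0636,-0.172,-0.14,0,0,0,-1],
  [-0.0636,-0.172,-0.14,0,0,0,-1],
])

```text
time: 8.2
tool_pos: [0.4462, 0.1115, 0.1722]
tool_rot: [0.001, 0.707, 0.707, 0.001]
contact_force: [0.3, 1.0, 0.3]
gripper_width: 1.006
```

```bash
cat > w.py <<'E'
import sys
from h import *
C=cal("wrist");s=manip.state();print(s["time"],s["tool_pos"].round(4),s["contact_force"].round(1),s["gripper_width"]);grab("wrist",sys.argv[1])
X=list(map(float,sys.argv[2:5])); print("pred",proj("wrist",X,C))
im=cv2.imread("pics/"+sys.argv[1]+".png"); g=cv2.cvtColor(im,cv2.COLOR_BGR2GRAY)
m=(g<50).astype(np.uint8); n,l,st,c=cv2.connectedComponentsWithStats(m)
for i in range(1,n):
    if 80<st[i][4]<3000 and st[i][2]<70: print(c[i].round(1),st[i][4],ray("wrist",*c[i],X[2],C).round(4))
E
python3 w.py w3 .4456 .1116 .07
```

```text
8.2 [0.4462 0.1115 0.1722] [0.3 1.  0.3] 1.0058764556591433
pred (np.float64(275.560100688876), np.float64(216.50123238262046))
[12.9  7.1] 356 [0.2778 0.2525 0.07  ]
[469.6   8.2] 458 [0.5705 0.2519 0.07  ]
[548.5   8.4] 360 [0.6211 0.2518 0.07  ]
[431.1  12.4] 222 [0.546  0.2495 0.07  ]
[489.6  37.3] 210 [0.5866 0.2352 0.07  ]
[451.4  45.1] 209 [0.5622 0.2306 0.07  ]
[423.4  63.5] 90 [0.5452 0.2195 0.07  ]
[143.4 116.9] 185 [0.3528 0.1852 0.07  ]
[460.  124.8] 1656 [0.5765 0.1798 0.07  ]
[ 81.7 109.8] 407 [0.3103 0.19   0.07  ]
[504.6 132.1] 242 [0.6092 0.1748 0.07  ]
[467.5 215.1] 2764 [0.5937 0.1126 0.07  ]
[277.5 216.5] 293 [0.4471 0.1116 0.07  ]
[358.3 228.6] 92 [0.5102 0.1017 0.07  ]
[468.1 290.2] 2208 [0.6058 0.047  0.07  ]
[214.6 338.8] 182 [ 0.392  -0.0009  0.07  ]
[250.5 344.7] 299 [ 0.4233 -0.0072  0.07  ]
```

View pics/w3.png

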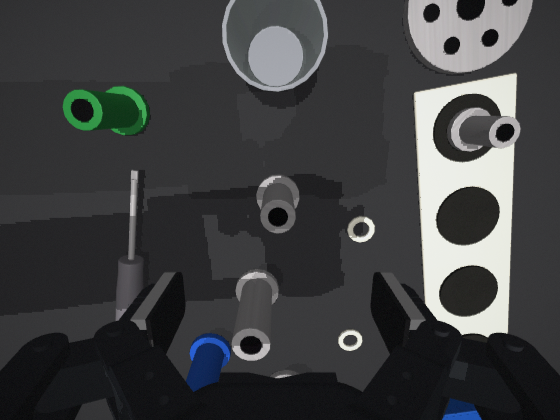

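Emit:
step_arm([
  [0,0.001,0.04,0,0,0,-1],
  [0,0.001,0.08,0,0,0,-1],
  [0,0.001,0.115,0,0,0,-1],
  [0,0.001,0.134,0,0,0,-1],
  [0,0.001,0.134,0,0,0,-1],
  [0,0.001,0.134,0,0,0,-1],
  [0,0.001,0.134,0,0,0,1],
  [0,0.001,0.134,0,0,0,1],
  [0,0.001,0.134,0,0,0,1],
  [0,0.001,0.134,0,0,0,1],
  [0,0.001,0.134,0,0,0,1],
  [0,0.001,0.134,0,0,0,1],
  [0,0.001,0.134,0,0,0,1],
  [0,0.001,0.134,0,0,0,1],
  [0,0.001,0.134,0,0,0,1],
  [0,0.001,0.134,0,0,0,1],
])

```text
time: 9.85
tool_pos: [0.4467, 0.1114, 0.0383]
tool_rot: [0.0, 0.707, 0.707, 0.0]
contact_force: [-2.8, -0.0, 4.9]
gripper_width: 0.308
```

Emit:
step_arm([
  [0,0,-0.03,0,0,0,1],
  [0,0,-0.07,0,0,0,1],
  [0,0,-0.1,0,0,0,1],
  [-0.002,0.02,-0.1,0,0,0,1],
  [-0.006,0.055,-0.1,0,0,0,1],
  [-0.01,0.09,-0.1,0,0,0,1],
  [-0.014,0.125,-0.1,0,0,0,1],
  [-0.018,0.16,-0.1,0,0,0,1],
  [-0.0207,0.18,-0.1,0,0,0,1],
  [-0.0207,0.1853,-0.1,0,0,0,1],
  [-0.0207,0.1853,-0.1,0,0,0,1],
  [-0.0207,0.1853,-0.07,0,0,0,1],
  [-0.0207,0.1853,-0.04,0,0,0,1],
  [-0.0207,0.1853,-0.02,0,0,0,1],
  [-0.0207,0.1853,-0.012,0,0,0,1],
  [-0.0207,0.1853,-0.009,0,0,0,1],
  [-0.0207,0.1853,-0.007,0,0,0,1],
  [-0.0207,0.1853,-0.007,0,0,0,1],
  [-0.0207,0.1853,-0.007,0,0,0,1],
])

```text
time: 11.75
tool_pos: [0.6322, 0.0907, 0.0456]
tool_rot: [0.001, 0.707, 0.707, 0.001]
contact_force: [-0.2, 0.6, -2.6]
gripper_width: 0.307
```

Emit:
step_arm([
  [0,0,0.001,0,0,0,1],
  [0,0,0.001,0,0,0,1],
  [0,0,0.001,0,0,0,-0.5],
  [0,0,0.001,0,0,0,-1],
  [0,0,0.001,0,0,0,-1],
  [0,0,0.001,0,0,0,-1],
  [0,0,0.001,0,0,0,-1],
  [0,0,0.001,0,0,0,-1],
  [0,0,-0.03,0,0,0,-1],
  [0,0,-0.07,0,0,0,-1],
  [0,0,-0.11,0,0,0,-1],
  [0,0,-0.145,0,0,0,-1],
  [-0.02,-0.05,-0.145,0,0,0,-1],
  [-0.035,-0.09,-0.145,0,0,0,-1],
  [-0.055,-0.14,-0.145,0,0,0,-1],
  [-0.081,-0.19,-0.145,0,0,0,-1],
  [-0.081,-0.209,-0.145,0,0,0,-1],
  [-0.081,-0.209,-0.145,0,0,0,-1],
  [-0.081,-0.209,-0.145,0,0,0,-1],
  [-0.081,-0.209,-0.145,0,0,0,-1],
])

```text
time: 13.75
tool_pos: [0.4232, 0.0098, 0.1898]
tool_rot: [0.0, 0.707, 0.707, 0.0]
contact_force: [0.0, -0.7, 0.0]
gripper_width: 0.999
```

```bash
python3 w.py w4 .423 .0097 .09
```

```text
13.75 [0.4232 0.0098 0.1898] [ 0.  -0.7  0. ] 0.9993441734013047
pred (np.float64(276.1601737745244), np.float64(217.60972299586663))
[156.4   9.6] 173 [0.3471 0.1487 0.09  ]
[556.8  13.4] 122 [0.6021 0.1466 0.09  ]
[198.5  33.6] 103 [0.3729 0.1351 0.09  ]
[492.2 105.1] 1265 [0.572  0.0912 0.09  ]
[556.8 108. ] 86 [0.617  0.0893 0.09  ]
[498.8 193. ] 2646 [0.5893 0.029  0.09  ]
[279.1 218.1] 382 [0.4252 0.0093 0.09  ]
[497.1 267.3] 2126 [ 0.6007 -0.0323  0.09  ]
[213.6 308.7] 326 [ 0.3704 -0.0707  0.09  ]
```

View pics/w4.png

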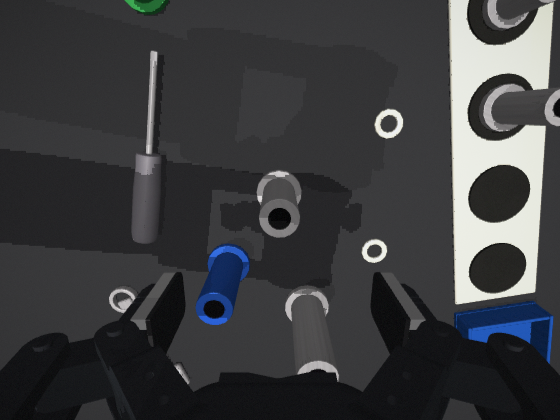

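Emit:
step_arm([
  [0,0.0018,0.04,0,0,0,-1],
  [0,0.0018,0.08,0,0,0,-1],
  [0,0.0018,0.12,0,0,0,-1],
  [0,0.0018,0.14,0,0,0,-1],
  [0,0.0018,0.14,0,0,0,-1],
  [0,0.0018,0.14,0,0,0,-1],
  [0,0.0018,0.14,0,0,0,1],
  [0,0.0018,0.14,0,0,0,1],
  [0,0.0018,0.14,0,0,0,1],
  [0,0.0018,0.14,0,0,0,1],
  [0,0.0018,0.14,0,0,0,1],
  [0,0.0018,0.14,0,0,0,1],
  [0,0.0018,0.14,0,0,0,1],
  [0,0.0018,0.14,0,0,0,1],
  [0,0.0018,0.14,0,0,0,1],
  [0,0.0018,0.14,0,0,0,1],
])

```text
time: 15.4
tool_pos: [0.4247, 0.0096, 0.0504]
tool_rot: [0.0, 0.707, 0.707, 0.0]
contact_force: [-2.8, 0.3, 5.7]
gripper_width: 0.347
```

Emit:
step_arm([
  [0,0,-0.03,0,0,0,1],
  [0,0,-0.07,0,0,0,1],
  [0,0,-0.1,0,0,0,1],
  [0,0.02,-0.1,0,0,0,1],
  [-0.001,0.055,-0.1,0,0,0,1],
  [-0.001,0.095,-0.1,0,0,0,1],
  [-0.002,0.135,-0.1,0,0,0,1],
  [-0.002,0.175,-0.1,0,0,0,1],
  [-0.0024,0.21,-0.1,0,0,0,1],
  [-0.0024,0.2228,-0.1,0,0,0,1],
  [-0.0024,0.2228,-0.1,0,0,0,1],
  [-0.0024,0.2228,-0.07,0,0,0,1],
  [-0.0024,0.2228,-0.04,0,0,0,1],
  [-0.0024,0.2228,-0.02,0,0,0,1],
  [-0.0024,0.2228,-0.012,0,0,0,1],
  [-0.0024,0.2228,-0.009,0,0,0,1],
  [-0.0024,0.2228,-0.007,0,0,0,1],
  [-0.0024,0.2228,-0.007,0,0,0,1],
  [-0.0024,0.2228,-0.007,0,0,0,1],
])

```text
time: 17.3
tool_pos: [0.6478, 0.0072, 0.0575]
tool_rot: [0.001, 0.707, 0.707, 0.001]
contact_force: [-0.2, -0.7, -0.3]
gripper_width: 0.353
```

Emit:
step_arm([
  [0,0,0.0005,0,0,0,1],
  [0,0,0.0005,0,0,0,1],
  [0,0,0.0005,0,0,0,-0.5],
  [0,0,0.0005,0,0,0,-1],
  [0,0,0.0005,0,0,0,-1],
  [0,0,0.0005,0,0,0,-1],
  [0,0,0.0005,0,0,0,-1],
  [0,0,0.0005,0,0,0,-1],
  [0,0,-0.03,0,0,0,-1],
  [0,0,-0.07,0,0,0,-1],
  [0,0,-0.11,0,0,0,-1],
  [0,0,-0.152,0,0,0,-1],
  [-0.03,-0.04,-0.152,0,0,0,-1],
  [-0.06,-0.08,-0.152,0,0,0,-1],
  [-0.09,-0.12,-0.152,0,0,0,-1],
  [-0.12,-0.16,-0.152,0,0,0,-1],
  [-0.1312,-0.1906,-0.152,0,0,0,-1],
  [-0.1312,-0.1906,-0.152,0,0,0,-1],
  [-0.1312,-0.1906,-0.152,0,0,0,-1],
  [-0.1312,-0.1906,-0.152,0,0,0,-1],
])

```text
time: 19.3
tool_pos: [0.4571, -0.1237, 0.2086]
tool_rot: [0.0, 0.707, 0.707, 0.0]
contact_force: [0.3, 0.4, -0.0]
gripper_width: 0.998
```

```bash
python3 w.py w5 .4572 -.124 .11
```

```text
19.3 [ 0.4571 -0.1237  0.2086] [ 0.3  0.4 -0. ] 0.9975423679362865
pred (np.float64(276.617260872033), np.float64(218.31121906677944))
[22.4  5.1] 378 [0.2972 0.0173 0.11  ]
[468.3  52. ] 946 [ 0.5828 -0.0093  0.11  ]
[553.   30.8] 334 [0.6352 0.003  0.11  ]
[478.8 141.4] 2695 [ 0.6004 -0.0666  0.11  ]
[164.2 144.9] 433 [ 0.3774 -0.0691  0.11  ]
[ 80.3 175.9] 108 [ 0.3137 -0.0914  0.11  ]
[239.6 211.9] 708 [ 0.4292 -0.1189  0.11  ]
[276.3 218.4] 482 [ 0.457  -0.1241  0.11  ]
```

View pics/w5.png

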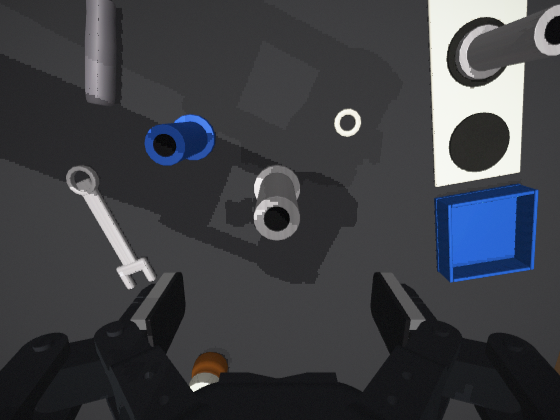

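Emit:
step_arm([
  [0,0,0.04,0,0,0,-1],
  [0,0,0.08,0,0,0,-1],
  [0,0,0.12,0,0,0,-1],
  [0,0,0.146,0,0,0,-1],
  [0,0,0.146,0,0,0,-1],
  [0,0,0.146,0,0,0,-1],
  [0,0,0.146,0,0,0,1],
  [0,0,0.146,0,0,0,1],
  [0,0,0.146,0,0,0,1],
  [0,0,0.146,0,0,0,1],
  [0,0,0.146,0,0,0,1],
  [0,0,0.146,0,0,0,1],
  [0,0,0.146,0,0,0,1],
  [0,0,0.146,0,0,0,1],
  [0,0,0.146,0,0,0,1],
  [0,0,0.146,0,0,0,1],
])

```text
time: 20.95
tool_pos: [0.457, -0.1243, 0.0637]
tool_rot: [0.001, 0.707, 0.707, 0.0]
contact_force: [-2.0, 0.7, 6.0]
gripper_width: 0.404
```

Emit:
step_arm([
  [0,0,-0.03,0,0,0,1],
  [0,0,-0.07,0,0,0,1],
  [0,0,-0.1,0,0,0,1],
  [0.004,0.02,-0.1,0,0,0,1],
  [0.012,0.055,-0.1,0,0,0,1],
  [0.02,0.09,-0.1,0,0,0,1],
  [0.028,0.125,-0.1,0,0,0,1],
  [0.037,0.16,-0.1,0,0,0,1],
  [0.045,0.195,-0.1,0,0,0,1],
  [0.0479,0.2058,-0.1,0,0,0,1],
  [0.0479,0.2058,-0.1,0,0,0,1],
  [0.0479,0.2058,-0.07,0,0,0,1],
  [0.0479,0.2058,-0.04,0,0,0,1],
  [0.0479,0.2058,-0.02,0,0,0,1],
  [0.0479,0.2058,-0.012,0,0,0,1],
  [0.0479,0.2058,-0.009,0,0,0,1],
  [0.0479,0.2058,-0.007,0,0,0,1],
  [0.0479,0.2058,-0.007,0,0,0,1],
  [0.0479,0.2058,-0.007,0,0,0,1],
])

```text
time: 22.85
tool_pos: [0.6627, -0.0764, 0.0708]
tool_rot: [0.001, 0.707, 0.707, 0.0]
contact_force: [-3.4, -0.1, 2.3]
gripper_width: 0.397
```

Touching the pad. I release, rise, and back away for a clear view.

Emit:
step_arm([
  [0,0,0,0,0,0,0.2],
  [0,0,0,0,0,0,-0.5],
  [0,0,0,0,0,0,-1],
  [0,0,0,0,0,0,-1],
  [0,0,0,0,0,0,-1],
  [0,0,0,0,0,0,-1],
  [0,0,0,0,0,0,-1],
  [0,0,-0.03,0,0,0,-1],
  [0,0,-0.07,0,0,0,-1],
  [0,0,-0.11,0,0,0,-1],
  [0,0,-0.15,0,0,0,-1],
  [-0.04,-0.03,-0.16,0,0,0,-1],
  [-0.08,-0.06,-0.16,0,0,0,-1],
  [-0.12,-0.09,-0.16,0,0,0,-1],
  [-0.16,-0.12,-0.16,0,0,0,-1],
  [-0.2,-0.15,-0.16,0,0,0,-1],
  [-0.2,-0.15,-0.16,0,0,0,-1],
  [-0.2,-0.15,-0.16,0,0,0,-1],
])

```text
time: 24.65
tool_pos: [0.5117, -0.2769, 0.2294]
tool_rot: [0.0, 0.708, 0.706, 0.0]
contact_force: [0.3, 0.4, -0.2]
gripper_width: 1.001
```

```bash
python3 - <<'E'
from h import *
t=grab("top","top1"); s=grab("scene","scene1"); print(manip.state()["time"])
P={'a':(.6168,.1738),'b':(.632,.0907),'c':(.6475,.0072),'d':(.6628,-.0764)};H=dict(a=.057,b=.077,c=.097,d=.117)
for n,im in(("top",t),("scene",s)):
    for k in P:
        u,v=proj(n,[*P[k],H[k]])
        r=12; x0,y0=int(u)-r,int(v)-r
        g=cv2.cvtColor(im[y0:y0+2*r,x0:x0+2*r],cv2.COLOR_RGB2GRAY); 
        m=(g<85).astype(np.uint8); nn,l,st,c=cv2.connectedComponentsWithStats(m)
        print(n,k,(round(u,1),round(v,1)),[(st[i][4],(ray(n,c[i][0]+x0,c[i][1]+y0,H[k])[:2]-P[k]).round(4)) for i in range(1,nn) if st[i][4]>8])
cv2.imwrite("pics/c3.png",cv2.resize(cv2.cvtColor(s,cv2.COLOR_RGB2BGR)[60:370,240:450],None,fx=1.9,fy=1.9))
E
```

```text
24.75
top a (np.float64(159.0), np.float64(151.9)) [(np.int32(21), array([0.0241, 0.0135])), (np.int32(18), array([ 0.0014, -0.0005])), (np.int32(10), array([-0.0139,  0.0099]))]
top b (np.float64(204.6), np.float64(134.8)) [(np.int32(117), array([0.0196, 0.0049])), (np.int32(32), array([ 0.0006, -0.001 ]))]
top c (np.float64(252.2), np.float64(116.8)) [(np.int32(120), array([0.0179, 0.0036])), (np.int32(45), array([ 0.0006, -0.0012]))]
top d (np.float64(301.7), np.float64(98.2)) [(np.int32(76), array([0.0183, 0.0051])), (np.int32(68), array([ 0.    , -0.0006]))]
scene a (np.float64(381.5), np.float64(163.0)) [(np.int32(10), array([-0.0211,  0.0252])), (np.int32(13), array([0.0071, 0.0307])), (np.int32(15), array([-0.0023,  0.0032]))]
scene b (np.float64(375.7), np.float64(187.5)) []
scene c (np.float64(369.1), np.float64(216.2)) []
scene d (np.float64(361.1), np.float64(250.0)) []
```

View pics/c3.png

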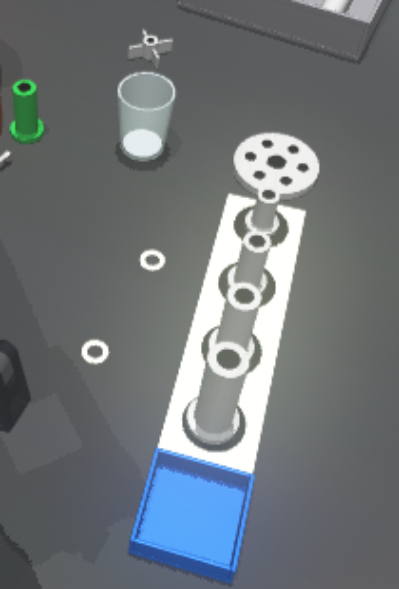

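View pics/top1.png

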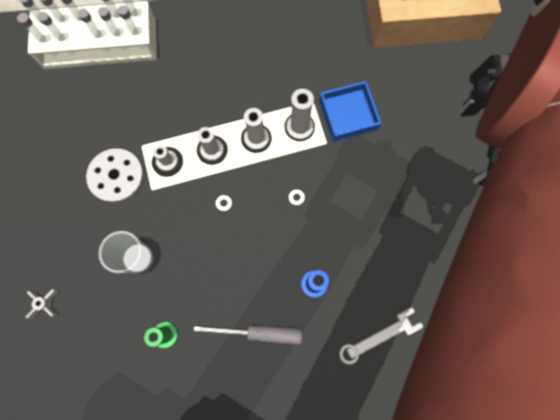

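All four adapters stand upright on the pads, rising in height from the head plate. In the top view their tops are at (159,152), (205,135), (252,117) and (302,98), each within about 2 mm of its pad's centre. The beaker has not moved, at (120,252).

```bash
python3 -c "
from plant import manip
print(manip.job_done())"
```

```text
the job is handed in; nothing more can be done
None
```

All four adapters now stand upright on the pads in height order: a (shortest) next to the head plate, then b, c, and d (tallest) at the tray end. I handed the job in at about 25 s of the 102 s allowed.

- **Centring:** in the last top view, each adapter's bore lay within about 2 mm of its pad's measured centre (limit 15 mm). In the scene view the bore detection found only a, about 4 mm off. It found nothing for b, c and d; by eye in that picture they stand upright and centred.
- **View disagreement:** the two fixed cameras differed by up to about 4 mm on the starting positions. I averaged them and corrected each grasp with the wrist camera.
- **Beaker and look-alikes:** the beaker is at the same pixel position as at the start, and the blue and green look-alikes were not touched.
- **Robot:** the gripper was open and clear of everything when I handed in.

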